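# Free the cheese mill's filler cap, whichever way it unlocks

### The job

The cheese mill on the counter is to be refilled: take off its filler cap. Nobody knows whether this cap unlocks clockwise or anticlockwise, so feel by its bar grip which way it will go: try one way and, if it comes up against a stop, the other. Turn it until it is unlocked while it still sits on the neck, then lift it straight off. Finish while still holding the cap, upright and still, about a hand's breadth (10 cm) straight above the mill's neck and clear of it; leave the things around it where they stand.

Things in the scene. Friction and masses are not known exactly. Their poses are not given: they have to be found in the camera images.
- cap: Black filler cap, about 0.12 kg: round flange 72 mm across, 7 mm thick, with a straight bar grip on top. Origin: centre of the flange's underside; z up, x along the bar. It starts seated on the mill's neck (origin 105 mm above the counter), locked, its x within 3 degrees of the mill's x. It turns about z freely (under 0.2 N m); while locked it lifts only about 1.5 mm.
- cap_grip (a point): Point on the cap's axis in the middle of the bar grip, 22 mm above the flange's underside; axes as the cap's. The bar is 54 mm long (x), 14 mm wide (y), and rises from 7 to 33 mm above the flange's underside.
- cap_lugs (a point): Lowest point of the cap, 24.5 mm under its origin: foot of a stem with three lugs hidden in the neck, below a 46 mm plug. A sixth of a turn in the right sense (60 degrees from the middle; 55 to 63 will do; a stop follows; ease any twist against it before lifting) lines the lugs up with slots and the cap lifts out freely; it is clear once 25 mm up.
- neck_rim (a point): Centre of the mill's neck rim, 105 mm above the counter; the neck is 64 mm across. A hidden stop in it makes the cap right- or left-handed, differently from start to start, and cannot be seen: turned the wrong way, the cap comes against a hard stop after about 22 degrees (17 to 29), still locked.
- mill: Counter-top cheese mill, fixed to the counter: a steel pot on a dark foot 120 mm across, narrowing to the neck, with a short outlet chute on its -x side and a small fixed crank on its +x side (up to 104 mm from the axis, 60 mm high). Origin: on the neck's axis at counter height; z up.
- spice_jar_1: Tall slim spice jar, 40 x 40 x 106 mm, standing on the counter behind the mill, seen from the robot; bystander.
- jar_1: Jar with a yellow lid, 66 x 66 x 90 mm, standing on the counter behind the mill; bystander.
- label_roll: Roll of blank labels, 67 mm across, 40 mm high, standing on the counter beside the mill (+y side); bystander.
- cheese_wedge: Wrapped cheese wedge, 74 x 71 x 50 mm, lying on the counter beside the mill (-y side); bystander.
Mind the look-alikes: they are no part of the job. Leave any orange or pink look-alike of the cap alone.

How it is judged:
On the way:
1. the cap, still seated on the neck, has been turned to where it unlocks (angle between the x axis of cap and the x axis of mill, either way round above 0.75 rad and z of cap in the frame of mill below 0.112 m and horizontal distance between cap and mill below 0.006 m), for 0.1 s.
At the end, for the whole second after the job is handed in: The fingers hold the cap (more than 1 N), its flange 60 to 180 mm above the neck's rim (165 to 285 mm above the counter) and within 60 mm sideways of the neck's axis, upright within 17 degrees, still (below 0.03 m/s and 0.3 rad/s), not touching the mill (z of cap in the frame of mill between 0.165 and 0.285 m and horizontal distance between cap and mill below 0.06 m and angle between cap's own z axis and vertical below 0.3 rad and contact force between the fingers and cap above 1 N and contact force between cap and mill below 0.1 N and linear speed of cap below 0.03 m/s and angular speed of cap below 0.3 rad/s); the arm keeps its last pose, push and grip.
It fails at once if the spice jar is shifted by more than 25 mm or tipped (distance of spice_jar_1 from where it was at the start of the episode above 0.025 m or angle between spice_jar_1's own z axis and vertical above 0.5 rad).
It fails at once if the yellow-lidded jar is shifted by more than 25 mm or tipped (distance of jar_1 from where it was at the start of the episode above 0.025 m or angle between jar_1's own z axis and vertical above 0.5 rad).
It fails at once if the label roll is shifted by more than 25 mm or tipped (distance of label_roll from where it was at the start of the episode above 0.025 m or angle between label_roll's own z axis and vertical above 0.5 rad).
It fails at once if the cheese wedge is shifted by more than 25 mm or tipped (distance of cheese_wedge from where it was at the start of the episode above 0.025 m or angle between cheese_wedge's own z axis and vertical above 0.5 rad).
It also fails if it takes over 51 s, if anything falls off the work surface, if the arm or the gripper's body presses on something with over 40 N, if the wrist force passes 120 N, or if a joint passes its speed limit or range.

### The arm

A 6-joint arm with a two-finger parallel gripper is mounted at the origin on a cart in front of the work surface, level with it; the furniture and walls round the work are solid. World frame = base frame: x ahead of the robot, y to its left, z up, the work surface at z = 0. Lengths are in m, angles in rad, forces in N, time in s.
With the tool pointing down it reaches from about 0.35 to 0.85 m from the base axis. Payload 8.1 kg.
Tool frame: the origin (TCP) lies on the centre line of the jaws, within the pads' length; the fingertips stand 19 mm ahead of it and the grasp point (between the pads) is the TCP; z points along the fingers, y is the line along which they close (so a half turn about z gives the same grasp; the last joint's range is limited). The gripper opens to 85 mm and grips with 20 to 120 N. Pads are 22 mm wide; open, the fingers measure 114 mm over their backs; the gripper's body (76 mm by 85 mm) begins 54 mm behind the grasp point. The pads swing forward as they close: fully open they stand 13 mm farther back than shut.
Start: joints at [-1.381, 0.13, 1.488, -0, 1.523, -0.085], TCP at [0.163, -0.577, 0.211] pointing down, gripper open.
Joint ranges: [-2.96, 2.96], [-0.89, 2.26], [0.02, 2.5], [-1.34, 4.48], [0, 2.73], [-2.66, 2.66]. Speed limits (rad/s): [2.39, 2.39, 2.79, 3.14, 3.14, 3.14].

### API

Orientations are given as a unit quaternion [x, y, z, w].
In Python, from rig import telemetry, eyes, ticket gives the robot as it stands. The module is installed in compiled form; this text tells all that it offers.
- The arm moves only by the shell command python3 -m handwheel 'ROWS' [FORCE]. ROWS is a JSON object whose one key "rows" holds a list of rows, each a list of 3 entries, a list of its own where there are three numbers: the shift along the world's x, y, z in units of 25 mm (1.0 is 25 mm), then the turn about the world's z in units of 8 degrees (1.0 is 8 degrees), then the opening, from 0 (shut) to 1 (fully open). A call has 1 to 5 rows; each row shifts and turns the commanded pose from where the row before left it; what a row does not reach is not made up. A row lasts 1/10 s, in which the tool goes at most 50 mm and 8.59 degrees, less where a joint would pass 70% of its speed; a pose out of reach is approached as far as the arm can. A call is refused whole if a number of a shift passes 1 or a number of a turn 1, either way. A call with a gripper value outside its range is refused whole. The fingers move at their own pace and stop on an object; FORCE is the grip in N (left out, the last holds). Time passes only in rows, so rows that do not move let the fingers close. It gives the time, the measured TCP pose, the force, the opening and the grip force at its end, in the units of the state.
- telemetry.sense(): the state, without advancing time (a new reading comes with each control period).
- eyes.get_image(name): name is "scene" or "top" or "wrist"; returns a dict with "pixels" (420x560x3 uint8, red, green, blue), "mtx" (3x3 intrinsics, pixels), "k1" (the pictures are not rectified: a ray, as slopes to the right and down, at radius r is drawn at 1 + k1 r^2 times it, then the intrinsics apply), "R" (3x3) and "t" (3): a world point X has camera coordinates R X + t; the wrist camera has in their place "mount" (4x4, takes a point from camera to tool coordinates, whose origin is the TCP and whose axes are the flange's). Camera axes: x right, y down, z forward; pixel columns grow to the right and rows downward; lengths in m; the calibration is good to about 2 mm. A picture is of the moment at which its call begins: read the wrist's pose just before it. There is no depth.
- ticket.sign_off(): hands the job in; it is judged then, once.
The state is a dict: "time_s": time; "joint_pos": joint angles; "joint_velocities": joint speeds; "joint_efforts": joint torques, N m; "position": TCP position; "tool_rot": TCP orientation; "force": force on the tool from outside, world axes, zero at the start; "torque": the same for the moment, N m; "width": opening from 0.0 (shut) to 1.0 (fully open); "grip_force": force on a finger pad.
Only numpy, scipy, OpenCV 4.12 (cv2) and the standard library are available. Lean on these libraries where they do the work, as an engineer would, in place of code of your own. Each camera call takes 0.05 s, during which the arm holds its last target. There are 200 camera calls.

## Working session

There is one attempt and no reset: what is moved stays moved. The work goes in short steps, Python scripts to look and compute and a shell command to move; the robot and the scene stay as the last step left them, time stands still between calls to the robot, and variables do not carry over. Pictures are saved under pics/ and viewed, at most 10 in all, crops included, and the job is handed in when it is done.

```bash
mkdir -p pics; python3 - <<'E'
from rig import telemetry, eyes
import cv2,numpy as np
s=telemetry.sense();print(s['time_s'],s['position'],s['tool_rot'],s['width'])
for n in ['scene','top']:
    i=eyes.get_image(n);cv2.imwrite(f'pics/{n}0.png',i['pixels'][:,:,::-1]);np.savez(f'{n}0.npz',**i)
    print(n,i['mtx'].tolist(),i['k1'],i['R'].tolist(),i['t'].tolist())
E
```

```text
0.0 [ 0.1627215 -0.576908   0.210048 ] [ 9.90574793e-01  1.36969837e-01 -4.61058531e-05 -9.16753047e-04] 1.0001406667832644
scene [[477.65520048572944, 0.0, 274.4542495384238], [0.0, 477.65520048572944, 205.9087908588168], [0.0, 0.0, 1.0]] -0.010973696318857305 [[-0.6938748633847263, -0.7200908639073712, 0.002611834597130732], [-0.524959198126627, 0.503357881573237, -0.6863298648320295], [0.49290517776249404, -0.47759814779293136, -0.7272857038053787]] [0.5811061449211279, 0.2254409268276956, 1.0397651822743899]
top [[385.0073521467006, 0.0, 280.82044883793134], [0.0, 385.0073521467006, 216.575529298618], [0.0, 0.0, 1.0]] -0.05849121212696958 [[0.0036889740928448592, -0.9999928386805853, -0.0008450193411826211], [-0.9960191758133518, -0.0035990517620253073, -0.089066538264971], [0.08906285916269253, 0.0011702196199499398, -0.9960253198105996]] [0.25116702883982583, 0.581945052762188, 0.9478180275435407]
```

View pics/scene0.png

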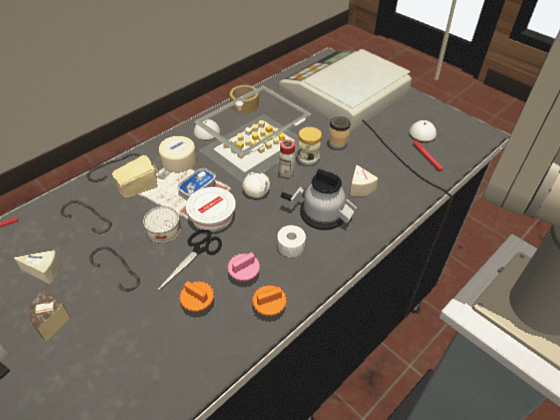

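View pics/top0.png

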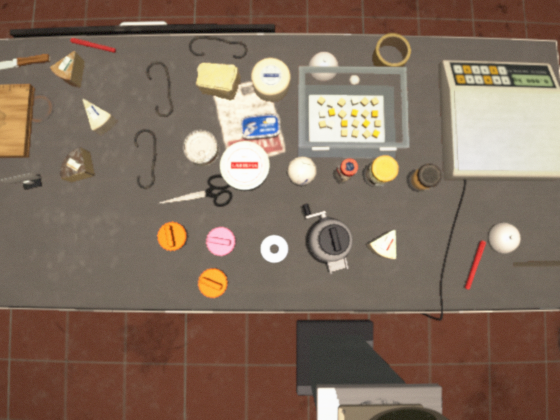

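Candidates (top view): black cap on the mill at (333,238); look-alikes are the orange caps at (172,236) and (212,283) and the pink one at (220,241). I choose the black cap. In the scene view it sits at (325,183) on the steel pot. Next is a close crop to check it and a ray cast.

```bash
cat > h.py <<'E'
import cv2,numpy as np
def ray(i,px):
    K=i['mtx'];p=np.array([(px[0]-K[0,2])/K[0,0],(px[1]-K[1,2])/K[1,1]]);u=p.copy()
    for _ in range(20): u=p/(1+i['k1']*(u@u))
    R=i['R'];return -R.T@i['t'],R.T@np.r_[u,1]
def plane(i,px,z):
    c,d=ray(i,px);return c+d*(z-c[2])/d[2]
def proj(i,X):
    c=i['R']@X+i['t'];u=c[:2]/c[2];u=u*(1+i['k1']*(u@u));return i['mtx'][:2,:2]@u+i['mtx'][:2,2]
E
python3 - <<'E'
from h import *
a=[]
for n,(x0,y0,x1,y1) in {'top':(295,195,375,280),'scene':(275,155,365,235)}.items():
    c=np.load(n+'0.npz')['pixels'][y0:y1,x0:x1,::-1]
    a.append(cv2.resize(c,(400,400),interpolation=cv2.INTER_CUBIC))
cv2.imwrite('pics/crop.png',np.hstack(a))
i=dict(np.load('top0.npz'));g=i['pixels'].max(2)
for T in (25,35,45,60):
    m=(g<T).astype(np.uint8);m[:,:305]=0;m[:,358:]=0;m[:212]=0;m[268:]=0
    n,l,st,ce=cv2.connectedComponentsWithStats(m)
    for k in range(1,n):
        if st[k,4]>25: 
            r=cv2.minAreaRect(np.argwhere(l==k)[:,::-1].astype(np.float32));print(T,st[k],ce[k],r,plane(i,ce[k],.135))
E
```

```text
60 [306 220  14  42  97] [310.44329897 239.45360825] ((312.4999694824219, 240.5), (40.99999237060547, 12.999998092651367), 90.0) [0.52019382 0.18677483 0.135     ]
60 [329 229   7  22  42] [332.14285714 239.76190476] ((332.10589599609375, 239.4764404296875), (21.801511764526367, 2.169304847717285), 77.47119140625) [0.51964744 0.13821383 0.135     ]
```

View pics/crop.png

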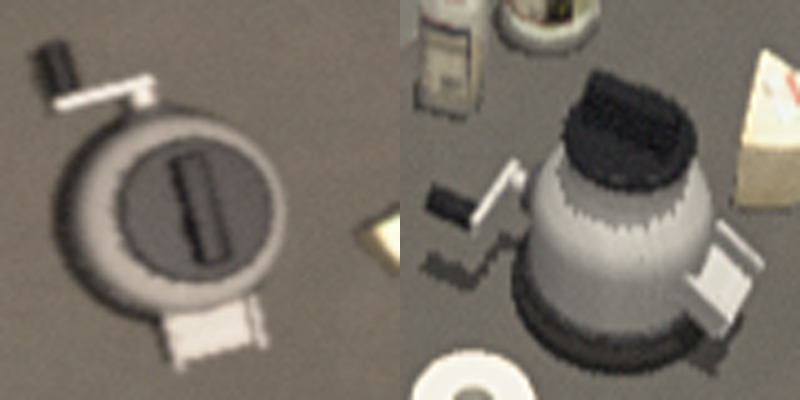

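The crop shows the black cap on the mill. In the left panel, the flange centre is at about (197,209), which is top px (334.4,239.4). The bar's ends are at about (332,228.4) and (338,250.2). In the right panel, the flange is centred near scene px (326,182).

```bash
python3 - <<'E'
from h import *
t=dict(np.load('top0.npz'));s=dict(np.load('scene0.npz'))
C=plane(t,(334.4,239.4),.112);print('flange',C,'bar',plane(t,(335,239.2),.138))
a,b=plane(t,(332,228.4),.138),plane(t,(338,250.2),.138);d=a-b
print('bar len',np.linalg.norm(d),'yaw',np.degrees(np.arctan2(d[1],d[0])))
print('flange dia',np.linalg.norm(plane(t,(319.5,239.4),.112)-plane(t,(349.4,239.4),.112)))
print('scene proj',proj(s,C),'px from scene',plane(s,(326.3,181.4),.112))
# neighbours
for n,p,z in [('spice',(347,168),.106),('jar',(384,168),.09),('roll',(274,249),.04),('wedge',(383,243),.05)]: print(n,plane(t,p,z))
E
```

```text
flange [0.52116906 0.12997147 0.112     ] bar [0.52082745 0.132221   0.138     ]
bar len 0.05022778314338566 yaw 15.023298818774306
flange dia 0.06880800576187131
scene proj [326.71365067 181.22546469] px from scene [0.5214534  0.13114854 0.112     ]
spice [0.68922379 0.09785921 0.106     ]
jar [0.69333912 0.00582727 0.09      ]
roll [0.49912507 0.26986175 0.04      ]
wedge [0.51446699 0.00141561 0.05      ]
```

Both views agree: the cap axis is at about (0.521, 0.131) and the bar yaw is about 15°. The tool yaw (tool x at 15.7°) already matches. The approach stays at a safe height.

```bash
python3 -m handwheel '{"rows":[[[0.5,1,0.2],0,1],[[0.5,1,0.2],0,1],[[0.5,1,0],0,1],[[0.5,1,0],0,1],[[0.5,1,0],0,1]]}' 40
python3 -m handwheel '{"rows":[[[0.5,1,0],0,1],[[0.5,1,0],0,1],[[0.5,1,0],0,1],[[0.5,1,0],0,1],[[0.5,1,0],0,1]]}'
python3 -m handwheel '{"rows":[[[0.5,1,0],0,1],[[0.5,1,0],0,1],[[0.5,1,0],0,1],[[0.5,1,0],0,1],[[0.5,1,0],0,1]]}'
python3 -m handwheel '{"rows":[[[0.5,1,0],0,1],[[0.5,1,0],0,1],[[0.5,1,0],0,1],[[0.5,1,0],0,1],[[0.5,1,0],0,1]]}'
python3 -m handwheel '{"rows":[[[0.5,1,0],0,1],[[0.5,1,0],0,1],[[0.5,1,0],0,1],[[0.5,1,0],0,1],[[0.5,1,0],0,1]]}'
python3 -m handwheel '{"rows":[[[0.5,1,0],0,1],[[0.5,1,0],0,1],[[0.5,1,0],0,1],[[0,0,0],0,1],[[0,0,0],0,1]]}'
python3 -c "
from rig import telemetry as t
s=t.sense();print(s['position'],s['tool_rot'],s['joint_pos'],s['force'],s['torque'])"
```

```text
time_s: 0.6
position: [0.2256, -0.4512, 0.2206]
tool_rot: [0.991, 0.137, -0.0, -0.0]
force: [0.3, 0.3, 0.1]
width: 1.001
grip_force: 0.0
time_s: 1.1
position: [0.288, -0.3262, 0.2207]
tool_rot: [0.991, 0.137, -0.0, -0.0]
force: [0.6, -1.3, 0.6]
width: 0.997
grip_force: 0.0
time_s: 1.6
position: [0.3505, -0.2013, 0.2208]
tool_rot: [0.991, 0.137, -0.0, -0.0]
force: [1.0, 0.5, 0.5]
width: 0.997
grip_force: 0.0
time_s: 2.1
position: [0.413, -0.0763, 0.2208]
tool_rot: [0.991, 0.137, -0.0, -0.0]
force: [0.5, -0.1, 0.0]
width: 1.004
grip_force: 0.0
time_s: 2.6
position: [0.4754, 0.0487, 0.2207]
tool_rot: [0.991, 0.137, -0.0, -0.0]
force: [1.2, 0.3, -0.0]
width: 0.999
grip_force: 0.0
time_s: 3.1
position: [0.5124, 0.1228, 0.2204]
tool_rot: [0.99, 0.138, -0.001, 0.0]
force: [-0.5, 0.2, 0.6]
width: 1.001
grip_force: 0.0
[0.51241484 0.12275647 0.22040742] [ 9.90483789e-01  1.37627217e-01 -7.66960024e-04  1.56508008e-04] [ 1.38039942e-01 -7.01991979e-02  1.67591685e+00 -3.13229660e-04
  1.53740891e+00  1.43271601e+00] [-0.464638    0.18012625  0.60054693] [-0.0210405   0.00309479  0.02767779]
```

```bash
python3 - <<'E'
from h import *
from rig import telemetry, eyes
from scipy.spatial.transform import Rotation as Ro
s=telemetry.sense();i=eyes.get_image('wrist')
T=np.eye(4);T[:3,:3]=Ro.from_quat(s['tool_rot']).as_matrix();T[:3,3]=s['position']
M=T@i['mount'];i['R']=M[:3,:3].T;i['t']=-M[:3,:3].T@M[:3,3]
np.savez('w0.npz',**{k:i[k] for k in('pixels','mtx','k1','R','t')})
im=i['pixels'][:,:,::-1].copy()
C=np.array([.521,.1305,.138]);a=np.radians(15);d=np.array([np.cos(a),np.sin(a),0])
for p in (C,C+.027*d,C-.027*d): cv2.circle(im,tuple(int(v) for v in proj(i,p)),3,(0,255,0),1)
print(proj(i,C));cv2.imwrite('pics/w0.png',im)
E
```

```text
[273.65751558 194.28432308]
```

View pics/w0.png

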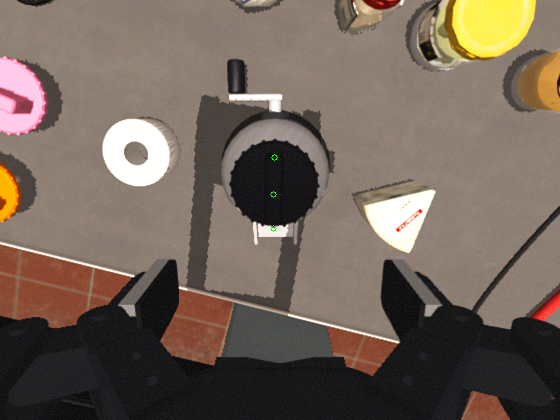

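The wrist view shows the flange centred at about (275,182), while my bar points are at (274,157–228), so there may be an offset along the bar. I'll stretch the contrast and compute it.

```bash
python3 - <<'E'
from h import *
i=dict(np.load('w0.npz'));g=i['pixels'].astype(int).max(2)
c=np.clip(g[120:240,215:335]*5,0,255).astype(np.uint8);cv2.imwrite('pics/w0c.png',cv2.resize(c,(600,600),interpolation=cv2.INTER_NEAREST))
print(proj(i,np.array([.521,.1305,.112])))
m=(g<38).astype(np.uint8);m[:130]=0;m[232:]=0;m[:,:222]=0;m[:,330:]=0
m=cv2.morphologyEx(m,cv2.MORPH_OPEN,np.ones((5,5)))
n,l,st,ce=cv2.connectedComponentsWithStats(m);k=1+st[1:,4].argmax();print(st[k],ce[k])
E
```

```text
[274.20625911 187.02742971]
[ 231  141   86   84 5745] [273.86997389 182.79547433]
```

View pics/w0c.png

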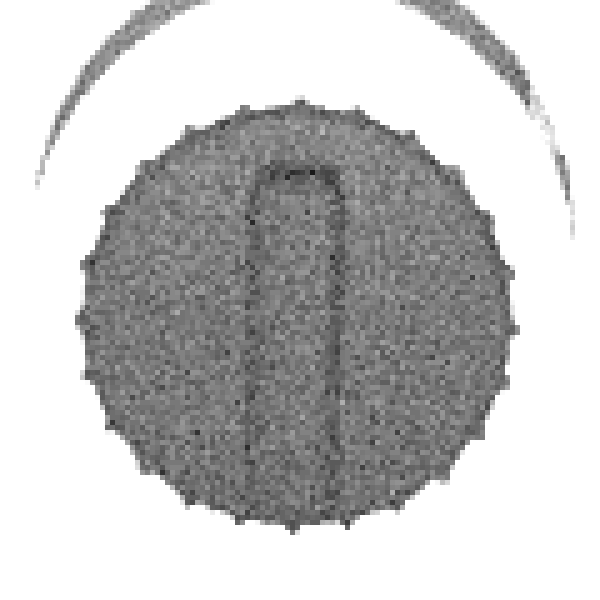

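The disc centre is at (274.4,183), 4 px above my prediction, so the axis is about 2–3 mm further along the bar: (0.523, 0.131). The bar is aligned with the tool to within about 1.5°. Next I descend and close.

```bash
python3 -m handwheel '{"rows":[[[0.42,0.33,0],0,1],[[0,0,-0.8],0,1],[[0,0,-0.8],0,1],[[0,0,-0.8],0,1],[[0,0,-0.5],0,1]]}' 40
python3 -m handwheel '{"rows":[[[0,0,-0.4],0,1],[[0,0,0],0,1],[[0,0,0],0,0.5],[[0,0,0],0,0.5],[[0,0,0],0,0.5]]}'
python3 -m handwheel '{"rows":[[[0,0,0],0,0],[[0,0,0],0,0],[[0,0,0],0,0],[[0,0,0],0,0],[[0,0,0],0,0]]}'
python3 -m handwheel '{"rows":[[[0,0,0],0,0],[[0,0,0],0,0],[[0,0,0],0,0]]}'
python3 -c "
from rig import telemetry as t
s=t.sense();print(s['position'],s['torque'],s['force'],s['grip_force'])"
```

```text
time_s: 3.65
position: [0.5223, 0.1296, 0.1469]
tool_rot: [0.991, 0.136, -0.001, 0.0]
force: [-0.3, 0.5, -0.4]
width: 1.007
grip_force: 0.0
time_s: 4.15
position: [0.524, 0.1309, 0.1397]
tool_rot: [0.991, 0.137, 0.001, -0.0]
force: [0.2, -0.9, 0.2]
width: 0.512
grip_force: 0.0
time_s: 4.65
position: [0.5233, 0.1308, 0.1386]
tool_rot: [0.991, 0.137, -0.0, 0.0]
force: [0.1, 0.3, 0.2]
width: 0.001
grip_force: 0.0
time_s: 4.95
position: [0.5233, 0.1308, 0.1386]
tool_rot: [0.991, 0.137, -0.0, 0.0]
force: [-0.3, -0.5, 0.6]
width: -0.0
grip_force: 0.0
[0.52331224 0.13076513 0.13858016] [-0.05819465 -0.04205144 -0.01324109] [-0.28812886 -0.54301895  0.62717138] 0.0
```

The jaws closed fully on nothing, so I look before moving again.

```bash
python3 - <<'E'
from h import *
from rig import eyes
w=eyes.get_image('wrist')['pixels'];s=eyes.get_image('scene')['pixels']
f=lambda a:cv2.resize(np.clip(a[:,:,::-1].astype(int)*2,0,255).astype(np.uint8),(400,400),interpolation=cv2.INTER_CUBIC)
cv2.imwrite('pics/chk.png',np.hstack([f(w[60:420,100:460]),f(s[100:240,260:400])]))
E
```

```text
(no output)
```

View pics/chk.png

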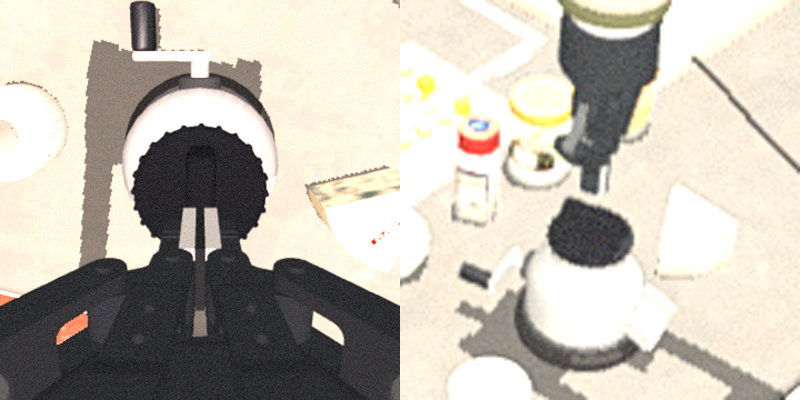

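The fingers are still above the bar. In the scene crop the tips are at about px (328,166) and the bar top is about 7 px lower. The reported height and the real geometry disagree, so I quantify it from the flange size and the tip projection.

```bash
python3 - <<'E'
from h import *
from rig import telemetry, eyes
from scipy.spatial.transform import Rotation as Ro
s=telemetry.sense();i=eyes.get_image('wrist')
print(s['position'],s['width'],s['joint_pos'])
print('mount',i['mount'].round(4).tolist(),'mtx',i['mtx'].tolist(),i['k1'])
K=i['mtx'];Mi=np.linalg.inv(i['mount'])
for p in ([0,0,0],[0,0,.019]):
    c=(Mi@np.r_[p,1])[:3];print('tip',p,c,K[:2]@(c/c[2]))
g=i['pixels'].astype(int).max(2)
m=(g<38).astype(np.uint8);m[:160]=0;m[300:]=0;m[:,:200]=0;m[:,350:]=0
for r in range(170,270,6): 
    x=np.flatnonzero(m[r,215:350]);print(r,x.min()+215,x.max()+215)
# scene: epipolar check of tip, compare to reported
sc=dict(np.load('scene0.npz'));P=s['position']
for z in (0,-.019): print('scene TCP+z',z,proj(sc,P+np.array([0,0,z])))
print('scene bar top',proj(sc,np.array([.523,.131,.138])))
t=eyes.get_image('top');cv2.imwrite('pics/top1.png',t['pixels'][:,:,::-1])
E
```

```text
[0.52333709 0.13075782 0.13858594] 0.00040418679781602007 [1.49771663e-01 1.28215651e-02 1.74530150e+00 1.49381117e-05
 1.38344320e+00 1.44579005e+00]
mount [[0.0001, -0.9647, -0.2632, 0.0676], [1.0, 0.0002, -0.0003, -0.0006], [0.0004, -0.2632, 0.9647, -0.1636], [0.0, 0.0, 0.0, 1.0]] mtx [[339.7485881048542, 0.0, 279.64157364805044], [0.0, 339.7485881048542, 207.24544547393756], [0.0, 0.0, 1.0]] 0.003910900019239538
tip [0, 0, 0] [0.00064399 0.0221895  0.17567479] [280.88702244 250.15911776]
tip [0, 0, 0.019] [0.0006507  0.01718825 0.19400475] [280.78110861 237.34616335]
170 216 219
176 215 299
182 248 313
188 238 319
194 235 326
200 228 329
206 226 335
212 224 335
218 220 339
224 221 338
230 219 338
236 221 340
242 222 337
248 221 338
254 226 333
260 227 330
266 235 324
scene TCP+z 0 [326.72876776 172.82687125]
scene TCP+z -0.019 [326.08010667 178.64775954]
scene bar top [326.74656711 173.12610799]
```

```bash
python3 - <<'E'
from h import *
from rig import eyes
w=eyes.get_image('wrist')['pixels'];s=eyes.get_image('scene')['pixels']
f=lambda a:cv2.resize((255*(np.clip(a[:,:,::-1]/255.,0,1))**.45).astype(np.uint8),(400,600),interpolation=cv2.INTER_NEAREST)
cv2.imwrite('pics/chk2.png',np.hstack([f(w[180:330,230:330]),f(s[130:205,300:350])]))
E
```

```text
(no output)
```

View pics/chk2.png

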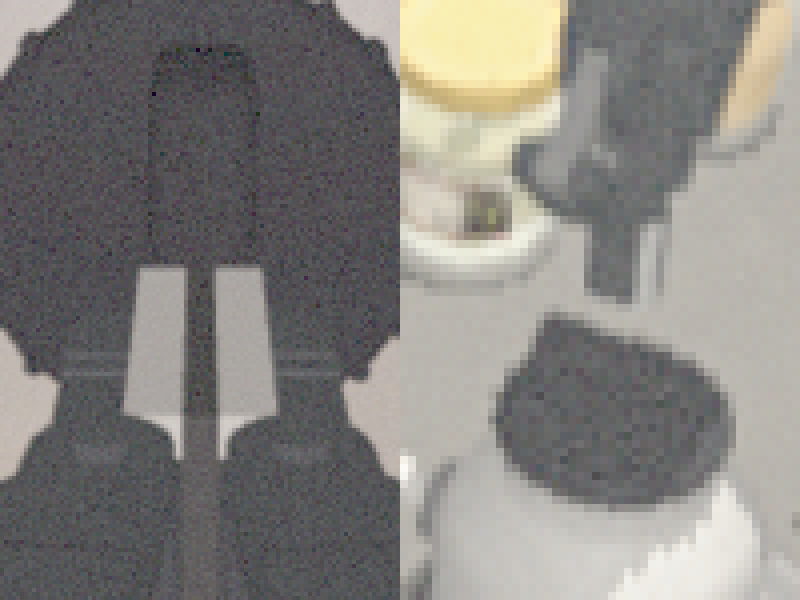

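In both views (tip row 167.5 in scene, row 246 in wrist) the closed fingertips are at about z 0.157, which is 18 mm behind the reported TCP instead of 19 mm ahead. To get them down the bar's sides I open and go down about 36 mm more, watching the force.

```bash
python3 -m handwheel '{"rows":[[[0,0,0],0,0.6],[[0,0,0],0,0.6],[[0,0,0],0,0.6],[[0,0,0],0,0.6],[[0,0,0],0,0.6]]}' 40
python3 -m handwheel '{"rows":[[[0,0,-0.4],0,0.6],[[0,0,-0.3],0,0.6],[[0,0,-0.1],0,0.6],[[0,0,0],0,0.6]]}'
python3 -m handwheel '{"rows":[[[0,0,-0.3],0,0.6],[[0,0,-0.3],0,0.6],[[0,0,0],0,0.6],[[0,0,0],0,0.6]]}'
python3 -m handwheel '{"rows":[[[0,0,0],0,0],[[0,0,0],0,0],[[0,0,0],0,0],[[0,0,0],0,0],[[0,0,0],0,0]]}'
python3 -m handwheel '{"rows":[[[0,0,0],0,0],[[0,0,0],0,0]]}'
python3 -c "
from rig import telemetry as t
s=t.sense();print(s['position'],s['torque'],s['force'],s['grip_force'])"
```

```text
time_s: 5.75
position: [0.5233, 0.1308, 0.1386]
tool_rot: [0.991, 0.137, 0.0, -0.0]
force: [0.0, -0.0, 0.1]
width: 0.599
grip_force: 0.0
time_s: 6.15
position: [0.5225, 0.1306, 0.1174]
tool_rot: [0.991, 0.137, -0.001, 0.0]
force: [0.1, -0.6, -0.4]
width: 0.597
grip_force: 0.0
time_s: 6.55
position: [0.5231, 0.1307, 0.1032]
tool_rot: [0.991, 0.137, -0.0, -0.0]
force: [-0.6, -0.3, 1.1]
width: 0.599
grip_force: 0.0
time_s: 7.05
position: [0.5237, 0.1308, 0.1041]
tool_rot: [0.991, 0.137, 0.0, -0.0]
force: [-0.9, -1.1, 3.0]
width: 0.151
grip_force: 39.7
time_s: 7.25
position: [0.5237, 0.1308, 0.1041]
tool_rot: [0.991, 0.137, 0.0, -0.0]
force: [0.5, 1.0, 5.7]
width: 0.151
grip_force: 39.9
[0.52371859 0.1308446  0.10409372] [-0.00896625  0.05555903 -0.0038009 ] [0.45906752 1.04626366 5.73245269] 39.93269920349121
```

Gripped: width is 12.8 mm and force is 40 N. I try anticlockwise first and watch the moment.

```bash
cat > q.py <<'E'
from rig import telemetry as t
from scipy.spatial.transform import Rotation as R
s=t.sense();m=R.from_quat(s['tool_rot']).as_matrix()
import numpy as np
print('t',round(s['time_s'],2),'pos',s['position'].round(4),'yaw',round(np.degrees(np.arctan2(m[1,0],m[0,0])),2),'F',s['force'].round(1),'Mz',s['torque'].round(2),'w',round(s['width'],3),'g',round(s['grip_force'],1),'q6',round(s['joint_pos'][5],3))
E
python3 q.py
python3 -m handwheel '{"rows":[[[0,0,0],0.4,0],[[0,0,0],0.4,0],[[0,0,0],0.4,0],[[0,0,0],0,0]]}' 60 >/dev/null; python3 q.py
python3 -m handwheel '{"rows":[[[0,0,0],0.4,0],[[0,0,0],0.4,0],[[0,0,0],0,0]]}' >/dev/null; python3 q.py
python3 -m handwheel '{"rows":[[[0,0,0],0.4,0],[[0,0,0],0.2,0],[[0,0,0],0,0]]}' >/dev/null; python3 q.py
```

```text
t 7.25 pos [0.5237 0.1308 0.1041] yaw 15.74 F [0.5 1.  5.7] Mz [-0.01  0.06 -0.  ] w 0.151 g 39.9 q6 1.446
t 7.65 pos [0.5238 0.1309 0.1042] yaw 25.46 F [0.8 0.2 5.6] Mz [0.04 0.   0.1 ] w 0.146 g 60.3 q6 1.276
t 7.95 pos [0.5237 0.131  0.1042] yaw 31.86 F [-0.2  0.6  6.2] Mz [0.09 0.13 0.12] w 0.142 g 60.3 q6 1.165
t 8.25 pos [0.5236 0.131  0.1042] yaw 36.61 F [-1.3  0.8  6.1] Mz [0.21 0.27 0.03] w 0.145 g 60.3 q6 1.082
```

```bash

python3 -m handwheel '{"rows":[[[0,0,0],0.4,0],[[0,0,0],0,0]]}' >/dev/null; python3 q.py
python3 -m handwheel '{"rows":[[[0,0,0],0.4,0],[[0,0,0],0,0]]}' >/dev/null; python3 q.py
python3 -m handwheel '{"rows":[[[0,0,0],0.4,0],[[0,0,0],0,0]]}' >/dev/null; python3 q.py
```

```text
t 8.45 pos [0.5235 0.1311 0.1041] yaw 39.86 F [-1.6  1.4  6.5] Mz [0.25 0.26 0.08] w 0.142 g 60.4 q6 1.025
t 8.65 pos [0.5232 0.131  0.1042] yaw 43.03 F [-3.5  1.5  7.5] Mz [ 0.08  0.62 -0.3 ] w 0.145 g 60.7 q6 0.97
t 8.85 pos [0.5232 0.1311 0.1043] yaw 46.19 F [-4.4  1.5  9.1] Mz [ 0.13  0.72 -0.9 ] w 0.144 g 63.6 q6 0.914
```

The moment climbs to −0.9 N m at +27 to +30°, which is the wrong-way stop. I go clockwise instead.

```bash

python3 -m handwheel '{"rows":[[[0,0,0],-0.6,0],[[0,0,0],-0.8,0],[[0,0,0],-0.8,0],[[0,0,0],-0.8,0],[[0,0,0],-0.8,0]]}' >/dev/null; python3 q.py
python3 -m handwheel '{"rows":[[[0,0,0],-0.5,0],[[0,0,0],-0.5,0],[[0,0,0],-0.5,0],[[0,0,0],-0.5,0],[[0,0,0],0,0]]}' >/dev/null; python3 q.py
python3 -m handwheel '{"rows":[[[0,0,0],-0.5,0],[[0,0,0],-0.5,0],[[0,0,0],-0.5,0],[[0,0,0],-0.5,0],[[0,0,0],0,0]]}' >/dev/null; python3 q.py
python3 -m handwheel '{"rows":[[[0,0,0],-0.5,0],[[0,0,0],-0.5,0],[[0,0,0],-0.5,0],[[0,0,0],-0.5,0],[[0,0,0],0,0]]}' >/dev/null; python3 q.py
```

```text
t 9.35 pos [0.5238 0.1308 0.1042] yaw 15.49 F [0.7 0.3 5.7] Mz [-0.05  0.02  0.04] w 0.141 g 60.2 q6 1.45
t 9.85 pos [0.5238 0.1308 0.1042] yaw -0.4 F [0.3 0.2 5.4] Mz [-0.07 -0.03 -0.13] w 0.144 g 60.2 q6 1.728
t 10.35 pos [0.5237 0.1303 0.1042] yaw -16.41 F [-1.3 -3.2  5.3] Mz [-0.36  0.16 -0.13] w 0.146 g 60.4 q6 2.007
t 10.85 pos [0.5234 0.1299 0.1041] yaw -32.41 F [-1.7 -4.4  7.4] Mz [-0.77  0.31 -0.09] w 0.143 g 60.5 q6 2.286
```

It turns freely this way. I continue in small steps to the end stop.

```bash

python3 -m handwheel '{"rows":[[[0,0,0],-0.5,0],[[0,0,0],-0.5,0],[[0,0,0],-0.3,0],[[0,0,0],0,0]]}' >/dev/null; python3 q.py
python3 -m handwheel '{"rows":[[[0,0,0],-0.25,0],[[0,0,0],0,0]]}' >/dev/null; python3 q.py
python3 -m handwheel '{"rows":[[[0,0,0],-0.25,0],[[0,0,0],0,0]]}' >/dev/null; python3 q.py
```

```text
t 11.25 pos [0.5232 0.1297 0.1042] yaw -42.76 F [-4.5 -6.3  8.6] Mz [-0.87  0.55 -0.08] w 0.15 g 60.7 q6 2.467
t 11.45 pos [0.5232 0.1296 0.1042] yaw -44.73 F [-5.1 -5.5  9.5] Mz [-0.9   0.63  0.1 ] w 0.141 g 60.7 q6 2.501
t 11.65 pos [0.5231 0.1297 0.1042] yaw -46.72 F [-4.5 -5.4  9.3] Mz [-0.98  0.72  0.23] w 0.147 g 60.8 q6 2.536
```

```bash

python3 -m handwheel '{"rows":[[[-0.04,-0.04,0],0.1,0],[[0,0,0],0,0]]}' >/dev/null; python3 q.py
python3 -m handwheel '{"rows":[[[0,0,0.1],0,0],[[0,0,0],0,0]]}' >/dev/null; python3 q.py
python3 -m handwheel '{"rows":[[[0,0,0.1],0,0],[[0,0,0],0,0]]}' >/dev/null; python3 q.py
```

```text
t 11.85 pos [0.523  0.1296 0.1042] yaw -45.84 F [ 1.  -0.9  5.8] Mz [-0.25 -0.16  0.07] w 0.143 g 60.3 q6 2.519
t 12.05 pos [0.5226 0.1295 0.1059] yaw -45.87 F [ 3.6 -1.8 -0.8] Mz [-0.28 -0.77  0.05] w 0.141 g 59.4 q6 2.519
t 12.25 pos [0.5225 0.1295 0.1084] yaw -45.87 F [ 4.7 -2.8 -1.2] Mz [-0.41 -0.79  0.04] w 0.143 g 59.4 q6 2.519
```

It has risen 4 mm with only the cap's weight on the wrist, so it is unlocked. I lift it straight off.

```bash

python3 -m handwheel '{"rows":[[[0,0,0.2],0,0],[[0,0,0.2],0,0],[[0,0,0.2],0,0],[[0,0,0.2],0,0],[[0,0,0.2],0,0]]}' >/dev/null; python3 q.py
python3 -m handwheel '{"rows":[[[0,0,0.4],0,0],[[0,0,0.5],0,0],[[0,0,0.5],0,0],[[0,0,0.5],0,0],[[0,0,0.4],0,0]]}' >/dev/null; python3 q.py
python3 -m handwheel '{"rows":[[[0,0,0.4],0,0],[[0,0,0.2],0,0],[[0,0,0],0,0],[[0,0,0],0,0],[[0,0,0],0,0]]}' >/dev/null; python3 q.py
python3 - <<'E'
from h import *
from rig import eyes
w=eyes.get_image('wrist')['pixels'];s=eyes.get_image('scene')['pixels']
f=lambda a:cv2.resize((255*(a[:,:,::-1]/255.)**.6).astype(np.uint8),(400,400))
cv2.imwrite('pics/end.png',np.hstack([f(w[0:420,70:490]),f(s[90:250,240:400])]))
E
```

```text
t 12.75 pos [0.522  0.1299 0.1338] yaw -45.85 F [-0.1 -0.5 -0.9] Mz [-0.02  0.03 -0.11] w 0.143 g 59.4 q6 2.519
t 13.25 pos [0.5228 0.1299 0.193 ] yaw -45.86 F [-0.3  0.7 -0.9] Mz [ 0.03 -0.02 -0.01] w 0.141 g 59.4 q6 2.519
t 13.75 pos [0.5219 0.1297 0.2052] yaw -45.86 F [ 0.1 -0.6 -1.6] Mz [-0.01 -0.05 -0.04] w 0.145 g 59.4 q6 2.519
```

View pics/end.png

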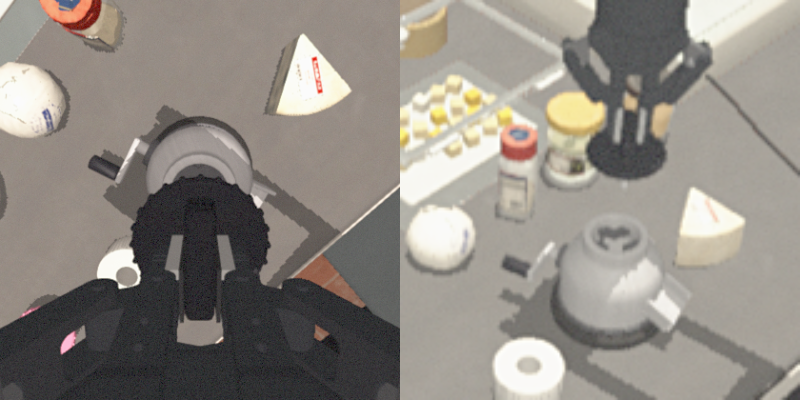

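The cap (scene crop (627,155)) is held upright in the fingers about 10 cm above the open neck (615,235). The neighbours stand where they were, so I hand in.

```bash
python3 -c "
from rig import ticket
print(ticket.sign_off())"
```

```text
the job is handed in; nothing more can be done
None
```

The cap unlocked clockwise, after a stop at about 27° anticlockwise; I lifted it off and handed in while holding it upright about 10 cm above the mill's neck, with no neighbour visibly moved (the sign-off returned no verdict).

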